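# Find a pulley's high spot and clamp it there

## Task

The pulley on the run-out stand is bored a little off centre. Turn it slowly, watch the dial gauge to find the rim's high spot, and stop the pulley with the high spot at the gauge's plunger (the hand as far clockwise as the rim ever drives it); then swing the ball-ended clamp lever fully over to lock the spindle. Keep off the gauge, and leave the other things on the bench where they are.

Things in the scene. Friction and masses are not known exactly. Their poses are not given: they have to be found in the camera images.
- stand: the run-out stand: fixed grey base 14 mm thick with a vertical spindle. Origin: on the bench, on the spindle axis; z up, x axis from the spindle to the dial gauge. Base spans x -100 to 255 mm, y -95 to 95 mm, with an ear to y 150 mm that carries the clamp lever. Tallest: the gauge's post, 122 mm, at x 232 mm; nothing else on it is over 116 mm
- pulley: iron-grey V-belt pulley on the vertical spindle; turns either way without end and stays where left (friction about 0.04 N m). Origin: spindle axis at bench level, z up. Rim 170 mm across, 15 mm thick, from 60 to 90 mm above the bench; hub 42 mm across, nut to 116 mm. The rim is about 1.5 mm off centre in a direction that cannot be seen: only the gauge tells it
- pulley_window (a point): the middle of one of the four open windows between the spokes, 45 mm from the axis on the pulley body's +x axis, 75 mm above the bench. The others lie on its +y, -x and -y axes. Each is clear from 21 to 68 mm from the axis, and below it down to 60 mm above the bench. The straight spokes, 14 mm wide, from 66 to 84 mm above the bench, stand at 45, 135, 225 and 315 degrees from the +x axis
- gauge: the dial gauge on its post, fixed to the stand (same origin and axes as the stand). White dial face 77 mm across looking up, 103 mm above the bench, its centre at x 165 mm in the stand's frame; its sprung level plunger rides on the rim at x about 85 mm. Do not touch it
- dial_hand (a joint): the gauge's black hand (long end 32 mm), rad, growing clockwise seen from above as the rim pushes the plunger in; at 0 it points straight away from the pulley. 1.257 rad per mm, so one turn of the pulley swings it about 3.7 rad up and down again in one smooth (cosine) wave, between about -2.1 and 1.65. It is highest when the high spot is at the plunger
- clamp (a joint): the spindle clamp lever, rad: turns about a vertical pivot, counter-clockwise seen from above as it grows. 0 to 0.35 is open (lever points away from the pulley, roughly along the stand's +y; at 0 it is 105 degrees from +x), 1.2 is its stop, fully clamped (lever points along -x). Stays where it is left; about 2 N at the ball moves it, a little more over the last third, where it brakes the spindle
- clamp_knob (a point): the centre of the black ball, 26 mm across, on the end of the clamp lever, 95 mm above the bench
- clamp_pivot (a point): the pivot of the clamp lever, 118 mm from the spindle axis along the stand's +y; the ball's centre circles it at 64 mm
- spanner: open-ended spanner 170 mm long lying along its x, beside the stand; leave alone
- brush: wooden-handled brush 180 mm long lying beside the stand; leave alone
- bearing: steel bearing ring, 52 mm across, 15 mm high, between the robot and the stand; leave alone
- square: small steel try square, 75 by 109 mm, lying beside the stand; leave alone
- oil_bottle: white bottle, 64 mm across, 170 mm tall, to the right; leave alone
- cup: steel cup, 76 mm across, 80 mm tall, to the left; leave alone
- idler: small spare pulley, 68 mm across, 34 mm high, lying to the left; leave alone

How it is judged (in metres and radians):
On the way:
1. the pulley stands still with its high spot at the plunger while the clamp is still open (value of joint dial_hand above 1.55 rad and angular speed of pulley below 0.05 rad/s and value of joint clamp below 0.6 rad), for 0.4 s.
At the end, for the whole second after the job is handed in: The dial hand reads over 1.55 rad (within about 0.11 rad of the highest the rim can drive it: the high spot is within about 20 degrees of the plunger), the clamp lever is past 1.08 rad (its stop is at 1.2), the pulley is at rest, nothing is touched (value of joint dial_hand above 1.55 rad and value of joint clamp above 1.08 rad and angular speed of pulley below 0.05 rad/s).
It fails at once if the pulley is spun fast (over 4 rad/s) (angular speed of pulley above 4 rad/s).
It fails at once if the robot presses on the dial gauge (over 2 N) (contact force between any of the fingers, the arm and gauge above 2 N).
It fails at once if another thing on the bench is shifted by more than 30 mm (distance of any of spanner, brush, bearing, square, oil_bottle, cup, idler from where it was at the start of the episode above 0.03 m).
It also fails if it takes over 64 s, if anything falls off the work surface, if the arm or the gripper's body presses on something with over 40 N, if the wrist force passes 120 N, or if a joint passes its speed limit or range.

## Robot

A 6-joint arm with a two-finger parallel gripper is mounted at the origin on the work surface. World frame = base frame: x ahead of the robot, y to its left, z up, the work surface at z = 0. Lengths are in mm, angles in rad, forces in N, time in s.
With the tool pointing down it reaches from about 250 to 775 mm from the base axis. Payload 4 kg.
Tool frame: the origin (TCP) lies between the finger pads; the fingertips stand 17 mm ahead of it and the grasp point (between the pads) lies 2 mm behind it; z points along the fingers, y is the direction in which the jaws open and shut (so a half turn about z gives the same grasp; the last joint's range is limited). The gripper opens to 94 mm and grips with 3 to 60 N. Pads are 16 mm wide; open, the fingers measure 119 mm over their backs; the gripper's body (75 mm by 177 mm) begins 78 mm behind the grasp point.
Start: joints at [-1.335, 0.087, 1.371, -0, 1.684, -0.103], TCP at [182.794, -518.757, 185.306] pointing down, gripper open.
Joint ranges: [-3.1, 3.1], [-0.76, 2.03], [0.27, 2.55], [-1.08, 4.22], [0.17, 2.65], [-2.57, 2.57]. Speed limits (rad/s): [2.79, 2.79, 3.14, 3.14, 3.14, 3.14].

## Interface

Orientations are given as a unit quaternion [x, y, z, w].
In Python, from station import robot gives the robot as it stands.
- The arm moves only by the tool step_arm, never from a script. Its argument "steps" is a list of rows, each an object of numbers: "claw": the finger opening in m, from 0 to 0.094; "x", "y", "z": the shift along the world's x, y, z in m; "ax", "ay", "az": the turn, a rotation vector about the world's x, y, z in degrees. In form: [{"claw": .., "x": .., "y": .., "z": .., "ax": .., "ay": .., "az": ..}, ...]. A call has exactly 5 rows; each row shifts and turns the commanded pose from where the row before left it; what a row does not reach is not made up. A row lasts 1/8 s, in which the tool goes at most 62.5 mm and 10.7 degrees, less where a joint would pass 70% of its speed; a pose out of reach is approached as far as the arm can. A call with a gripper value outside its range is refused whole. The fingers move at their own pace and stop on an object; "grip_force" is the grip in N (left out, the last holds). Time passes only in rows, so rows that do not move let the fingers close, or fill a call up. It gives the time, the measured TCP pose, the force and the opening at its end, in the units of the state.
- robot.sense(): the state, without advancing time (a new reading comes with each control period).
- robot.get_image(name): name is "scene" or "top" or "wrist"; returns a dict with "frame" (480x640x3 uint8, red, green, blue), "fovy" (degrees; the focal length in pixels is half the picture's height over the tangent of half this angle, whatever the lens; pixels are square), "cx", "cy" (the principal point, pixels), "dist" ([k1, k2, p1, p2, k3] as OpenCV has them; the pictures are not rectified), "pose" (4x4, takes a point from camera to world coordinates); the wrist camera has in their place "hand_eye" (4x4, takes a point from camera to tool coordinates, whose origin is the TCP and whose axes are the flange's). Camera axes: x right, y up, looking along -z (the intrinsics and any distortion apply to the point x, -y, -z); pixel columns grow to the right and rows downward; lengths in mm; the calibration is good to about 2 mm. A picture is of the moment at which its call begins: read the wrist's pose just before it. There is no depth.
- robot.sign_off(): hands the job in, once; it reports no verdict.
The state is a dict: "time_s": time; "joints": joint angles; "qvel": joint speeds; "tau": joint torques, N m; "position": TCP position; "tcp_rot": TCP orientation; "ft_force": force on the tool from outside, world axes, zero at the start; "ft_torque": the same for the moment, N m; "grip_width": finger opening in mm.
Only numpy, scipy, OpenCV 4.12 (cv2) and the standard library are available. Lean on these libraries where they do the work, as an engineer would, in place of code of your own. Each camera call takes 0.05 s, during which the arm holds its last target.

## Working session

There is one attempt and no reset: what is moved stays moved. The work goes in short steps, Python scripts to look and compute and a tool call to move; the robot and the scene stay as the last step left them, time stands still between calls to the robot, and variables do not carry over. Pictures are saved under pics/ and viewed, and the job is handed in when it is done.

Besides the shell and the picture viewer there is one more tool, called after "Request:" by a JSON object that holds its "name" and its "arguments", one argument or row to a line. step_arm: Moves the arm, as the interface text tells. Its arguments: {"type":"object","properties":{"steps":{"type":"array"},"grip_force":{"type":"number"}},"required":["steps"]}

```bash
mkdir -p pics; ls; python3 - <<'E'
from station import robot
import cv2
s=robot.sense();print(s)
for n in("scene","top"):
    d=robot.get_image(n);cv2.imwrite(f"pics/{n}0.png",d["frame"][:,:,::-1]);print(n,d["fovy"],d["cx"],d["cy"],d["dist"],d["pose"])
E
```

```text
pics
{'time_s': 0.0, 'joints': array([-1.33511566e+00,  8.79356541e-02,  1.37221456e+00,  7.43146370e-06,
        1.68361644e+00, -1.03073862e-01]), 'qvel': array([ 0.00036119, -0.00110586, -0.00203866,  0.00029845, -0.0012284 ,
        0.00045565]), 'tau': array([-2.26775542e-04, -3.40176022e+01, -3.02430367e+01,  7.17568235e-02,
        3.29606433e-02, -1.86199177e-04]), 'position': array([ 182.64586684, -518.16472933,  184.1349517 ]), 'tcp_rot': array([ 9.85689279e-01,  1.68568867e-01, -6.83346913e-05, -1.08485827e-03]), 'ft_force': array([-0.13007688, -0.08924132, -0.11350413]), 'ft_torque': array([-1.24252072e-02,  1.19591299e-02, -8.37936269e-05]), 'grip_width': 93.94437837419746}
scene 56.17841142235462 322.3626062618505 246.4629944595259 [-0.01389778  0.          0.          0.          0.        ] [[ 3.80510423e-01 -8.01323403e-01  4.61619564e-01  1.00619488e+03]
 [ 9.24694212e-01  3.36348966e-01 -1.78353548e-01 -1.33070009e+02]
 [-1.23463912e-02  4.94722322e-01  8.68963400e-01  9.83549862e+02]
 [ 0.00000000e+00  0.00000000e+00  0.00000000e+00  1.00000000e+00]]
top 53.566669629292285 318.67726991337076 241.83144855713067 [0.0427184 0.        0.        0.        0.       ] [[-2.43773958e-03  9.93643157e-01 -1.12549249e-01  3.81974916e+02]
 [-9.99901193e-01 -8.63857841e-04  1.40305892e-02  4.43610732e+01]
 [ 1.38441724e-02  1.12572331e-01  9.93547085e-01  1.15060619e+03]
 [ 0.00000000e+00  0.00000000e+00  0.00000000e+00  1.00000000e+00]]
```

View pics/scene0.png

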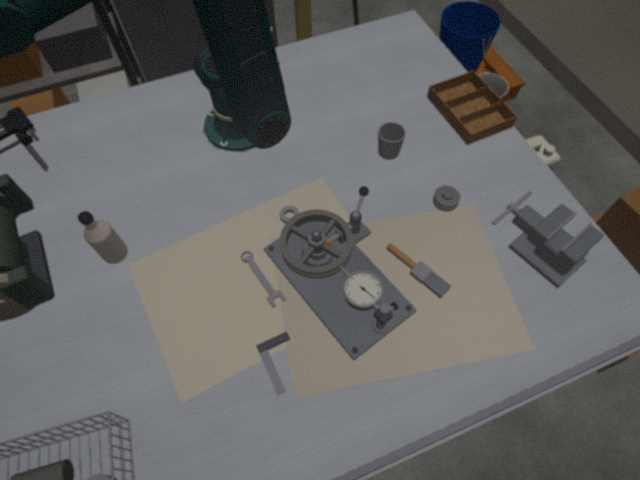

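View pics/top0.png

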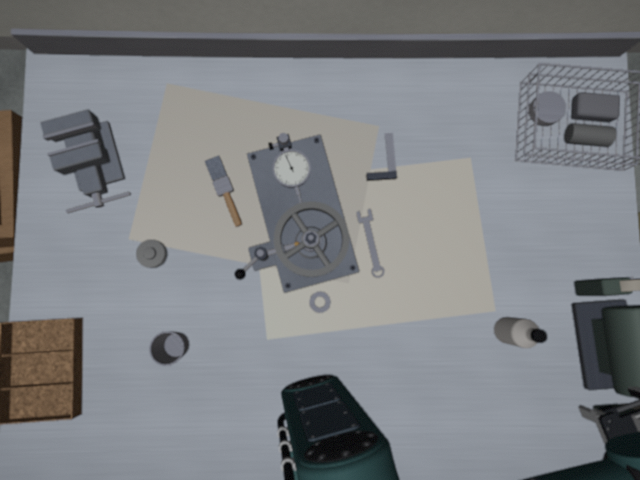

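The top view shows the pulley at about (310,238), the dial at (291,168) and the knob at (240,274). Next I'll measure them.

```bash
cat > h.py <<'E'
import numpy as np,cv2
from station import robot
from scipy.spatial.transform import Rotation as R
def K(d):
    h,w=d["frame"].shape[:2];f=h/2/np.tan(np.radians(d["fovy"])/2)
    return np.array([[f,0,d["cx"]],[0,f,d["cy"]],[0,0,1.]])
def pose(d,s=None):
    if "pose" in d: return np.array(d["pose"])
    T=np.eye(4);T[:3,:3]=R.from_quat(s["tcp_rot"]).as_matrix();T[:3,3]=s["position"]
    return T@np.array(d["hand_eye"])
def toplane(d,uv,z,s=None):
    P=pose(d,s);n=cv2.undistortPoints(np.array(uv,float).reshape(-1,1,2),K(d),np.array(d["dist"])).reshape(-1,2)
    r=np.c_[n[:,0],-n[:,1],-np.ones(len(n))]@P[:3,:3].T
    t=(z-P[2,3])/r[:,2];return P[:3,3]+r*t[:,None]
def proj(d,X,s=None):
    P=np.linalg.inv(pose(d,s));X=np.atleast_2d(np.array(X,float));c=X@P[:3,:3].T+P[:3,3]
    c=c*[1,-1,-1];return cv2.projectPoints(c,np.zeros(3),np.zeros(3),K(d),np.array(d["dist"]))[0].reshape(-1,2)
E
python3 - <<'E'
from h import *
for n,b in(("top",(220,120,160,180)),("scene",(230,170,200,190))):
    d=robot.get_image(n);x,y,w,h=b;c=d["frame"][y:y+h,x:x+w,::-1]
    k=4 if n=="top" and 0 else 3
    c=cv2.resize(c,None,fx=k,fy=k,interpolation=cv2.INTER_CUBIC);c=cv2.convertScaleAbs(c,alpha=1.4,beta=15);cv2.imwrite(f"pics/{n}1.png",c)
d=robot.get_image("top")
for nm,uv,z in(("hub",(310.5,238),116),("rimc",(311,240),90),("dial",(291,168),103),("knob",(240,274),95)):print(nm,toplane(d,[uv],z)[0])
E
```

```text
hub [507.64153242  47.65287189 116.        ]
rimc [506.27466289  46.61528528  90.        ]
dial [668.09481811  91.5168799  103.        ]
knob [430.17298066 203.4862088   95.        ]
```

View pics/top1.png

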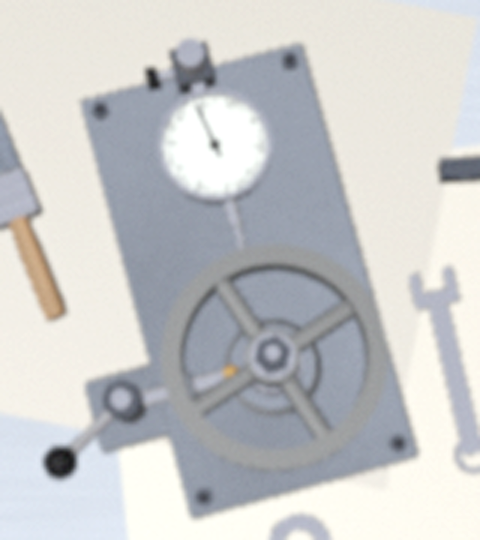

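View pics/scene1.png

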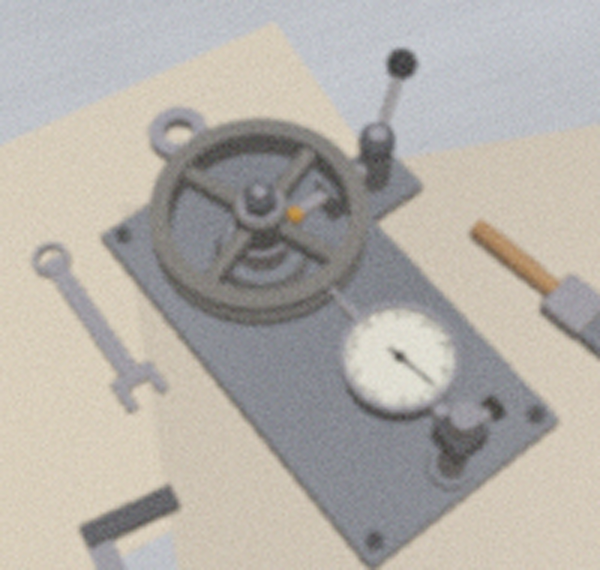

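Request:
{"name": "step_arm", "arguments": {
  "steps": [
    {"claw":0,"x":0,"y":0,"z":0.06,"ax":0,"ay":0,"az":0},
    {"claw":0,"x":0.03,"y":0.05,"z":0.02,"ax":0,"ay":0,"az":0},
    {"claw":0,"x":0.032,"y":0.052,"z":0,"ax":0,"ay":0,"az":0},
    {"claw":0,"x":0.032,"y":0.052,"z":0,"ax":0,"ay":0,"az":0},
    {"claw":0,"x":0.032,"y":0.052,"z":0,"ax":0,"ay":0,"az":0}
  ],
  "grip_force": 10
}}

```text
time_s: 0.88
position: [309.4, -311.1, 265.4]
tcp_rot: [0.986, 0.168, 0.0, 0.0]
ft_force: [1.4, -0.6, 0.0]
grip_width: 47.3
```

Request:
{"name": "step_arm", "arguments": {
  "steps": [
    {"claw":0,"x":0.032,"y":0.052,"z":0,"ax":0,"ay":0,"az":0},
    {"claw":0,"x":0.032,"y":0.052,"z":0,"ax":0,"ay":0,"az":0},
    {"claw":0,"x":0.032,"y":0.052,"z":0,"ax":0,"ay":0,"az":0},
    {"claw":0,"x":0.032,"y":0.052,"z":0,"ax":0,"ay":0,"az":0},
    {"claw":0,"x":0.032,"y":0.052,"z":-0.01,"ax":0,"ay":0,"az":0}
  ]
}}

```text
time_s: 1.5
position: [470.0, -51.0, 256.2]
tcp_rot: [0.986, 0.169, 0.001, 0.001]
ft_force: [0.4, -0.4, -0.0]
grip_width: 0.6
```

```bash
cat >> h.py <<'E'
def crop(n,name,b=None,k=3,al=1.4):
    s=robot.sense();d=robot.get_image(n);f=d["frame"][:,:,::-1].copy()
    if b: x,y,w,h=b;f=cv2.resize(f[y:y+h,x:x+w],None,fx=k,fy=k,interpolation=cv2.INTER_CUBIC)
    cv2.imwrite(f"pics/{name}.png",cv2.convertScaleAbs(f,alpha=al,beta=15));return d,s
E
python3 - <<'E'
from h import *
d,s=crop("wrist","w2");print(d["hand_eye"],d["fovy"])
crop("scene","s2")
E
```

```text
[[ 2.51091338e-04  9.66820458e-01  2.55456727e-01  7.36270102e+01]
 [ 9.99999957e-01 -2.04071179e-04 -2.10568485e-04 -4.35069157e-01]
 [-1.51450564e-04  2.55456769e-01 -9.66820467e-01 -1.99149002e+02]
 [ 0.00000000e+00  0.00000000e+00  0.00000000e+00  1.00000000e+00]] 71.06049812773634
```

View pics/w2.png

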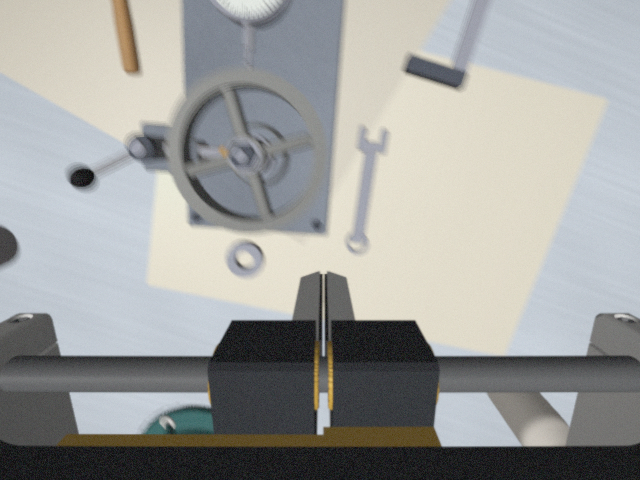

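View pics/s2.png

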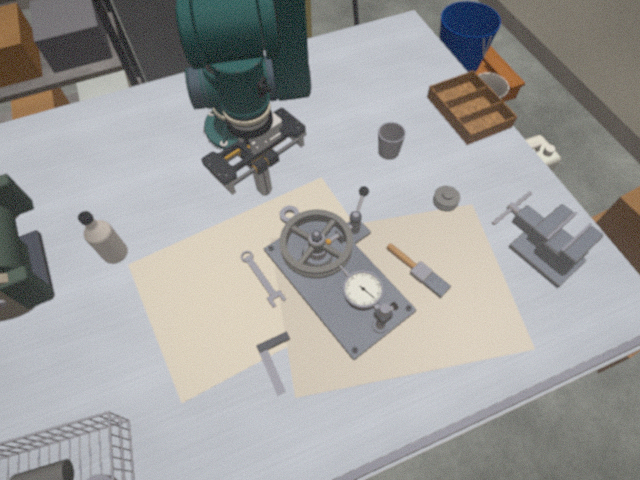

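```bash
python3 - <<'E'
from h import *
s=robot.sense();d=robot.get_image("wrist")
print(toplane(d,[(242,151)],116,s),toplane(d,[(81,177)],95,s))
d=robot.get_image("scene")
print(toplane(d,[(316.7,234)],116),toplane(d,[(230+402/3,170+63/3)],95),toplane(d,[(230+400/3,170+356/3)],103))
c=np.array([507,47.]);a=np.radians(15.5)
E
```

```text
[[513.2122579   52.45631299 116.        ]] [[428.45022824 209.49264766  95.        ]]
[[510.45863948  45.52495296 116.        ]] [[429.35481426 202.44152575  95.        ]] [[668.28297206  88.90775475 103.        ]]
```

Request:
{"name": "step_arm", "arguments": {
  "steps": [
    {"claw":0,"x":0.03,"y":0.054,"z":0,"ax":0,"ay":0,"az":0},
    {"claw":0,"x":0,"y":0,"z":-0.05,"ax":0,"ay":0,"az":0},
    {"claw":0,"x":0,"y":0,"z":-0.05,"ax":0,"ay":0,"az":0},
    {"claw":0,"x":0,"y":0,"z":-0.02,"ax":0,"ay":0,"az":0},
    {"claw":0,"x":0,"y":0,"z":0,"ax":0,"ay":0,"az":0}
  ]
}}

```text
time_s: 2.33
position: [497.1, -0.5, 133.7]
tcp_rot: [0.986, 0.167, -0.002, -0.0]
ft_force: [-0.1, -0.1, 0.5]
grip_width: 0.4
```

```bash
python3 - <<'E'
from h import *
d,s=crop("wrist","w3");print(s["position"]);c=np.array([508.5,47])
print("proj nut, window floor",proj(d,[[508.5,47,116],[499.9,2.8,90]],s), proj(d,[[*s["position"][:2],s["position"][2]+0]],s))
crop("scene","s3",(230,150,220,190))
E
```

```text
[497.139768    -0.51543782 133.67844349]
proj nut, window floor [[261.32119039 226.43763149]
 [320.66062558 248.46656592]] [[323.65506839 273.55343349]]
```

View pics/w3.png

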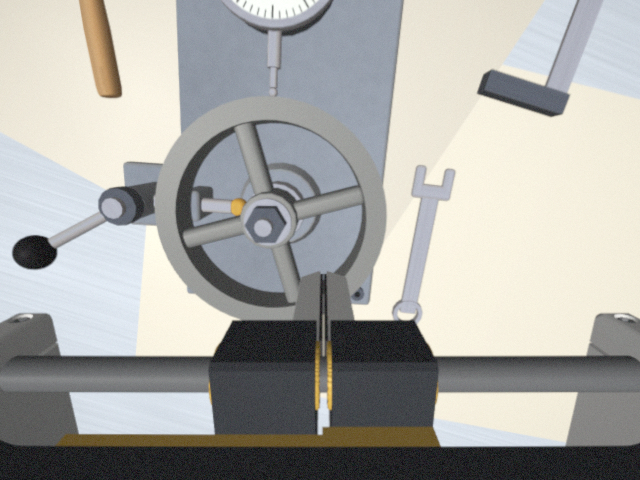

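View pics/s3.png

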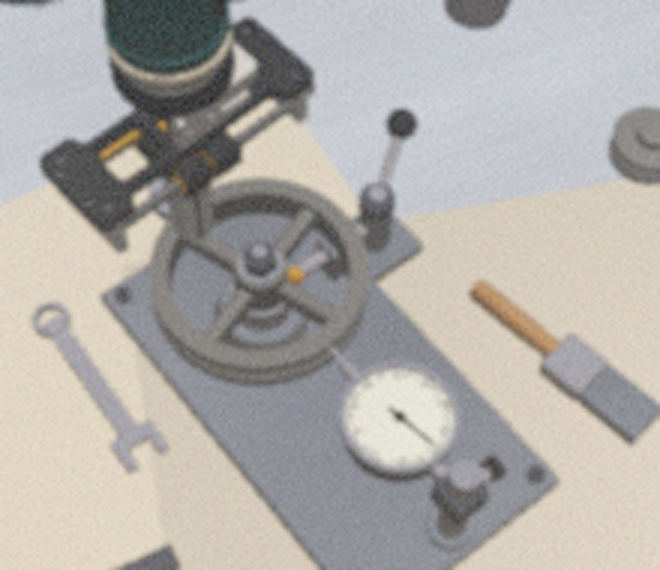

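Request:
{"name": "step_arm", "arguments": {
  "steps": [
    {"claw":0,"x":0.003,"y":0.002,"z":0,"ax":0,"ay":0,"az":0},
    {"claw":0,"x":0,"y":0,"z":-0.02,"ax":0,"ay":0,"az":0},
    {"claw":0,"x":0,"y":0,"z":-0.02,"ax":0,"ay":0,"az":0},
    {"claw":0,"x":0,"y":0,"z":-0.01,"ax":0,"ay":0,"az":0},
    {"claw":0,"x":0,"y":0,"z":0,"ax":0,"ay":0,"az":0}
  ]
}}

```text
time_s: 3.05
position: [501.8, 3.2, 85.4]
tcp_rot: [0.986, 0.169, -0.0, 0.0]
ft_force: [0.6, -0.5, -0.4]
grip_width: 0.3
```

```bash
python3 - <<'E'
from h import *
d,s=crop("wrist","w4");print(s["position"],s["ft_force"])
crop("scene","s4",(230,190,200,150))
E
```

```text
[501.82949691   3.22948271  85.38026948] [ 0.61241855 -0.45382778 -0.42102132]
```

View pics/w4.png

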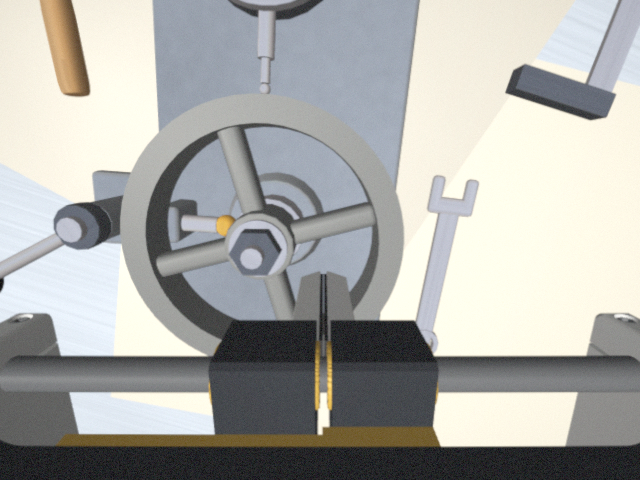

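View pics/s4.png

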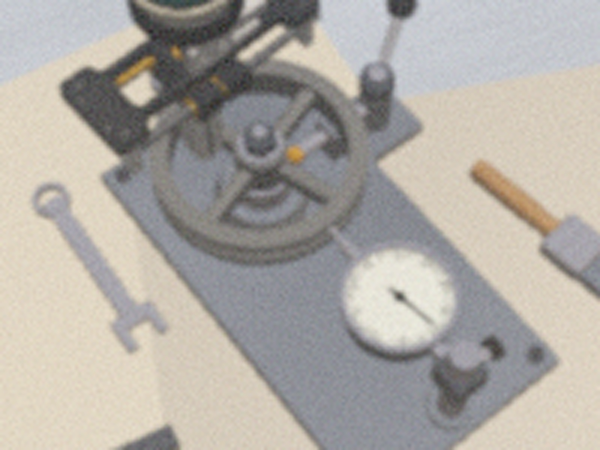

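Request:
{"name": "step_arm", "arguments": {
  "steps": [
    {"claw":0,"x":-0.0065,"y":0.0003,"z":0,"ax":0,"ay":0,"az":0},
    {"claw":0,"x":-0.0058,"y":0.0022,"z":0,"ax":0,"ay":0,"az":0},
    {"claw":0,"x":-0.0055,"y":0.0031,"z":0,"ax":0,"ay":0,"az":0},
    {"claw":0,"x":-0.005,"y":0.0037,"z":0,"ax":0,"ay":0,"az":0},
    {"claw":0,"x":-0.0045,"y":0.0045,"z":0,"ax":0,"ay":0,"az":0}
  ]
}}

```text
time_s: 3.78
position: [474.1, 17.4, 85.4]
tcp_rot: [0.986, 0.169, 0.0, 0.0]
ft_force: [-0.2, 0.8, 0.2]
grip_width: 0.5
```

```bash
python3 - <<'E'
from h import *
d,s=crop("wrist","w5");print(s["position"],s["ft_force"])
crop("scene","s5",(230,190,200,150))
E
```

```text
[474.11472206  17.37676187  85.36350983] [-0.17228468  0.8052958   0.17491206]
```

View pics/w5.png

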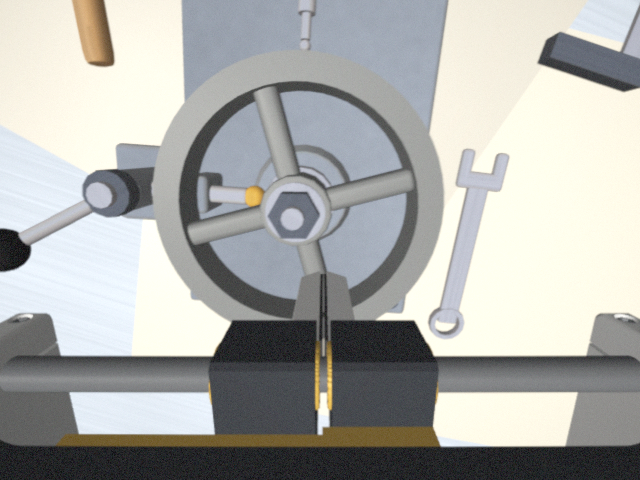

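View pics/s5.png

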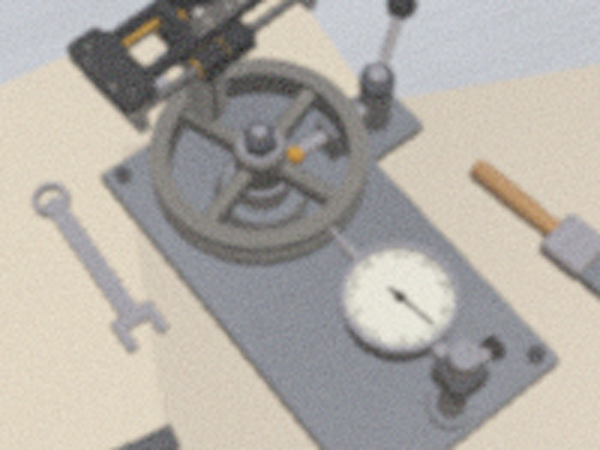

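```bash
python3 - <<'E'
from h import *
s=robot.sense();d=robot.get_image("wrist")
p=toplane(d,[(268,95),(410,183),(193,235),(312,262)],84,s)
c=toplane(d,[(291,218)],116,s)[0];print(c)
for q in p:
    v=q-[508.5,46.5,84];print(q,np.hypot(*v[:2]),np.degrees(np.arctan2(v[1],v[0])))
p=s["position"]
for dz in(-17,0):print(proj(d,[[p[0],p[1],p[2]+dz]],s))
for a in(0,45,90,135,180,225,270,315):print(a,proj(d,[[508.5+85*np.cos(np.radians(a)),46.5+85*np.sin(np.radians(a)),90]],s))
E
```

```text
[507.48197522  47.09914591 116.        ]
[562.25090519  81.48994876  84.        ] 64.13623253211475 33.06271199059463
[544.03814145 -11.72883253  84.        ] 68.21698054896576 -58.6035054490646
[470.52150856 101.47793125  84.        ] 66.8201970729287 124.63653058196591
[478.40414088  26.85908044  84.        ] 35.9378137510332 -146.87105023979805
[[323.61235499 264.81521514]]
[[323.65902173 273.55238249]]
0 [[347.71027818  56.51494542]]
45 [[224.12690462  63.82334519]]
90 [[153.28703059 158.46447152]]
135 [[172.52401057 267.73794863]]
180 [[255.19838524 331.62751685]]
225 [[356.10468392 326.8270823 ]]
270 [[429.97692694 254.74649117]]
315 [[433.22718368 143.01048532]]
```

Request:
{"name": "step_arm", "arguments": {
  "steps": [
    {"claw":0,"x":-0.0038,"y":0.0053,"z":0,"ax":0,"ay":0,"az":0},
    {"claw":0,"x":-0.0029,"y":0.0055,"z":0,"ax":0,"ay":0,"az":0},
    {"claw":0,"x":-0.0022,"y":0.0059,"z":0,"ax":0,"ay":0,"az":0},
    {"claw":0,"x":-0.0013,"y":0.0061,"z":0,"ax":0,"ay":0,"az":0},
    {"claw":0,"x":-0.0004,"y":0.0063,"z":0,"ax":0,"ay":0,"az":0}
  ]
}}

```text
time_s: 4.55
position: [463.8, 46.6, 85.3]
tcp_rot: [0.986, 0.169, 0.0, 0.0]
ft_force: [-0.5, 0.2, -0.1]
grip_width: 0.2
```

```bash
python3 - <<'E'
from h import *
d,s=crop("wrist","w6");print(s["position"],s["ft_force"])
crop("scene","s6",(230,190,200,150))
E
```

```text
[463.842016    46.63717305  85.31712673] [-0.47916889  0.16859344 -0.06825205]
```

View pics/w6.png

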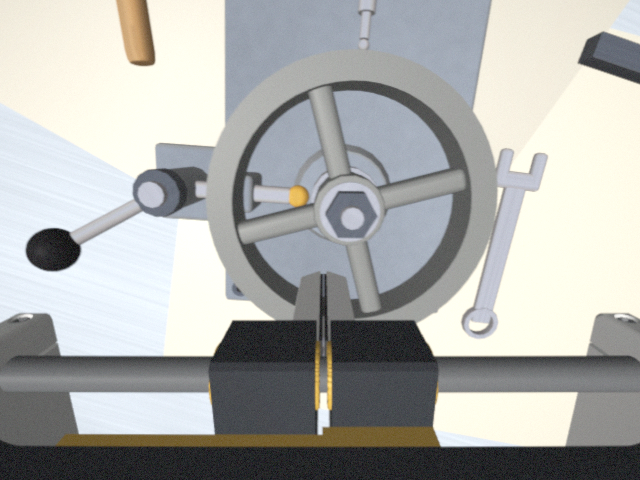

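View pics/s6.png

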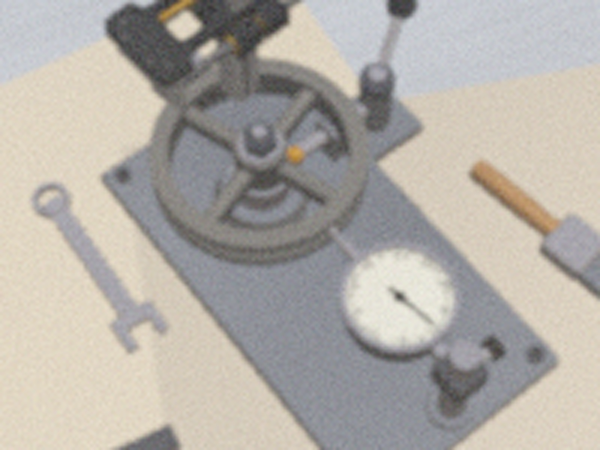

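```bash
python3 - <<'E'
from h import *
s=robot.sense();p=s["position"]
print(R.from_quat(s["tcp_rot"]).as_matrix().round(3))
d,_=crop("scene","s7",(270,180,100,90),8,1.6);
for z in(60,68,76,84,92,100):
    u=proj(d,[[p[0],p[1],z]])[0];print(z,u,(u-[270,180])*8)
d,_=crop("top","t7",(230,160,160,140),4,1.6)
for z in(68,84,100):
    u=proj(d,[[p[0],p[1],z]])[0];print(z,u,(u-[230,160])*4)
d,_=crop("wrist","w7",(240,170,180,160),4,1.5)
E
```

```text
[[ 0.943  0.333  0.   ]
 [ 0.333 -0.943  0.   ]
 [ 0.    -0.    -1.   ]]
60 [310.50389183 230.64422572] [324.03113461 405.1538058 ]
68 [310.38626824 228.89136352] [323.09014592 391.13090817]
76 [310.26712402 227.11577067] [322.13699212 376.9261654 ]
84 [310.14642963 225.31700452] [321.17143704 362.53603614]
92 [310.0241548  223.49461088] [320.19323838 347.95688703]
100 [309.90026844 221.6481237 ] [319.20214756 333.18498963]
68 [310.94465866 259.57556601] [323.77863464 398.30226403]
84 [310.92822251 259.03816303] [323.71289003 396.15265212]
100 [310.91128933 258.48454011] [323.64515733 393.93816045]
```

View pics/s7.png

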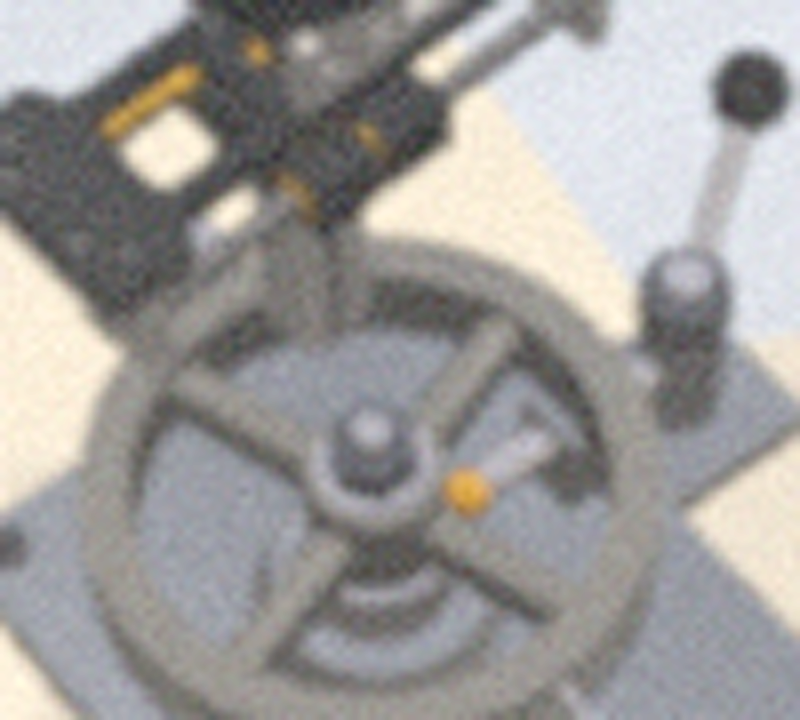

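View pics/w7.png

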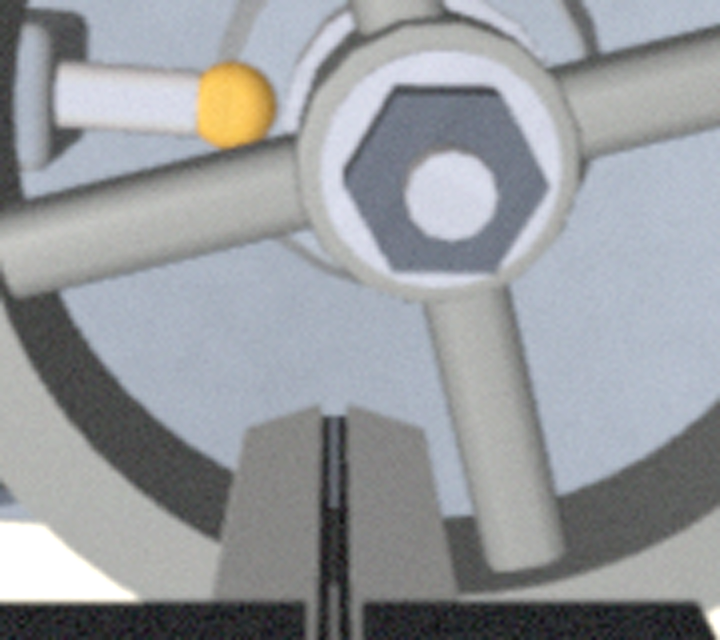

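The closed fingers passed over the spoke without moving it, and both views put the tips at about z 95–100. That is higher than the stated TCP offset implies, so I'll lower and look again.

Request:
{"name": "step_arm", "arguments": {
  "steps": [
    {"claw":0,"x":0,"y":0.003,"z":-0.006,"ax":0,"ay":0,"az":0},
    {"claw":0,"x":0,"y":0.003,"z":-0.006,"ax":0,"ay":0,"az":0},
    {"claw":0,"x":0,"y":0,"z":-0.006,"ax":0,"ay":0,"az":0},
    {"claw":0,"x":0,"y":0,"z":-0.004,"ax":0,"ay":0,"az":0},
    {"claw":0,"x":0,"y":0,"z":0,"ax":0,"ay":0,"az":0}
  ]
}}

```text
time_s: 5.42
position: [463.5, 52.1, 62.8]
tcp_rot: [0.986, 0.169, -0.001, -0.0]
ft_force: [0.3, -0.1, 1.2]
grip_width: 0.7
```

```bash
python3 - <<'E'
from h import *
s=robot.sense();p=s["position"];print(p,s["ft_force"],s["grip_width"])
d,_=crop("scene","s8",(270,180,100,90),8,1.6);
for z in(60,68,76,84,92,100):
    u=proj(d,[[p[0],p[1],z]])[0];print(z,u,(u-[270,180])*8)
crop("wrist","w8")
E
```

```text
[463.52667733  52.11680429  62.75542909] [ 0.34427376 -0.07023664  1.1862844 ] 0.7351145631714802
60 [312.48895399 229.80236504] [339.91163189 398.41892034]
68 [312.3842327  228.04589089] [339.07386156 384.36712716]
76 [312.27815873 226.26666388] [338.22526983 370.133311  ]
84 [312.17070585 224.46424138] [337.36564679 355.71393103]
92 [312.06184714 222.63816931] [336.49477712 341.10535446]
100 [311.95155499 220.7879817 ] [335.61243989 326.30385361]
```

View pics/s8.png

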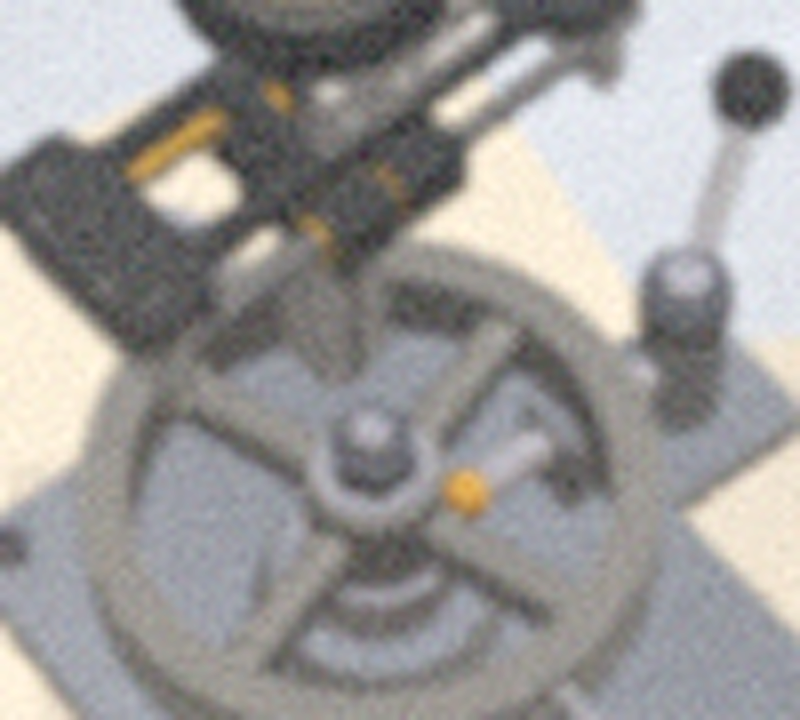

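View pics/w8.png

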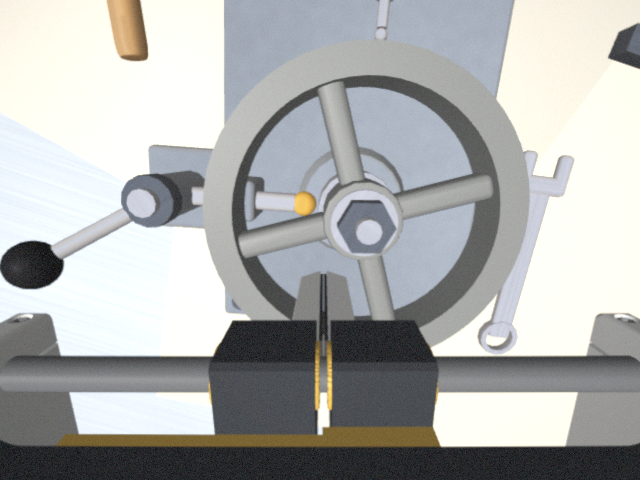

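Request:
{"name": "step_arm", "arguments": {
  "steps": [
    {"claw":0,"x":0.0015,"y":0.006,"z":-0.004,"ax":0,"ay":0,"az":0},
    {"claw":0,"x":0.0021,"y":0.006,"z":0,"ax":0,"ay":0,"az":0},
    {"claw":0,"x":0.0028,"y":0.0056,"z":0,"ax":0,"ay":0,"az":0},
    {"claw":0,"x":0.0036,"y":0.0051,"z":0,"ax":0,"ay":0,"az":0},
    {"claw":0,"x":0.0043,"y":0.0046,"z":0,"ax":0,"ay":0,"az":0}
  ]
}}

```text
time_s: 6.15
position: [478.4, 79.8, 59.3]
tcp_rot: [0.986, 0.169, -0.0, 0.0]
ft_force: [-0.9, -0.7, -0.4]
grip_width: 0.5
```

```bash
python3 - <<'E'
from h import *
d,s=crop("wrist","w9");print(s["position"],s["ft_force"])
crop("scene","s9",(230,190,200,150))
E
```

```text
[478.39762726  79.78468705  59.30203642] [-0.88755025 -0.72645491 -0.36875707]
```

View pics/w9.png

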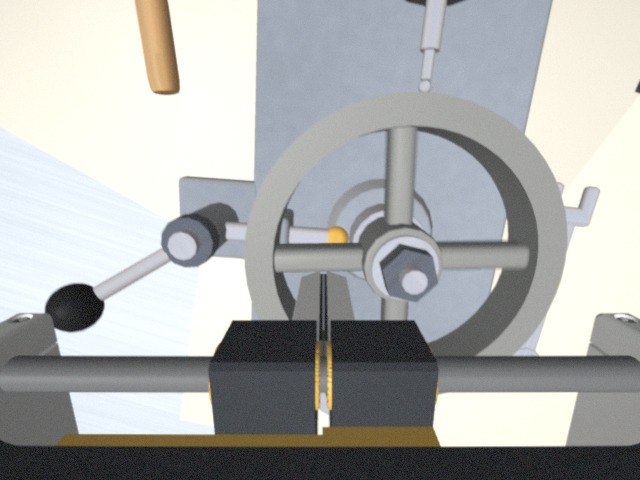

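View pics/s9.png

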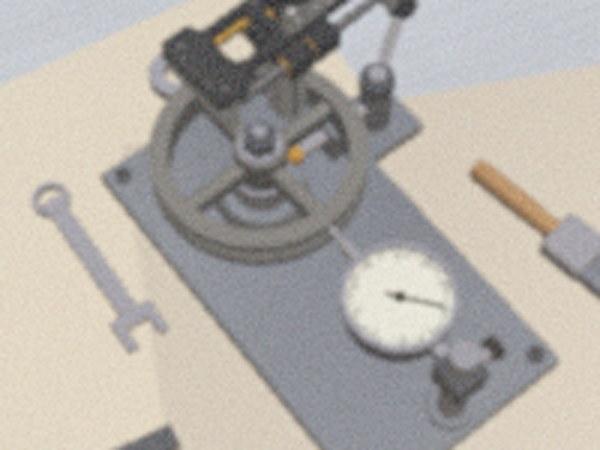

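```bash
cat >> h.py <<'E'
def hand(d):
    # find dark hand within dial, return dial_hand rad estimate
    c=np.array([508.5,46.5]);ax=np.radians(15.2)
    cen=np.array([508.5+165*np.cos(ax),46.5+165*np.sin(ax),103])
    rs=np.arange(8,27,1.0);th=np.radians(np.arange(0,360,2))
    g=cv2.GaussianBlur(cv2.cvtColor(d["frame"],cv2.COLOR_RGB2GRAY),(3,3),0).astype(np.float32)
    best=None
    for dx in range(-4,5):
      for dy in range(-4,5):
        X=cen+[dx,dy,0]
        P=np.stack([X[0]+rs[:,None]*np.cos(th),X[1]+rs[:,None]*np.sin(th),np.full((len(rs),len(th)),103.)],-1).reshape(-1,3)
        u=proj(d,P).astype(np.float32)
        v=cv2.remap(g,u[:,0].copy(),u[:,1].copy(),cv2.INTER_LINEAR).reshape(len(rs),len(th)).mean(0)
        i=v.argmin()
        if best is None or v[i]<best[0]: best=(v[i],np.degrees(th[i]),dx,dy,np.median(v))
    a=(15.2-best[1]+180)%360-180
    return np.radians(a),a,best
E
python3 - <<'E'
from h import *
for n in("scene","top"):
    d=robot.get_image(n);print(n,hand(d))
a=cv2.imread("pics/scene0.png")[:,:,::-1];d=robot.get_image("scene");d["frame"]=a;print("start",hand(d))
d=robot.get_image("top");d["frame"]=cv2.imread("pics/top0.png")[:,:,::-1];print(hand(d))
s=robot.sense();w=robot.get_image("wrist")
for q in toplane(w,[(402,145),(515,256),(290,256)],84,s):
    v=q[:2]-[508.5,46.5];print(np.hypot(*v),np.degrees(np.arctan2(v[1],v[0])))
E
```

```text
scene (np.float64(-0.6422811647339135), np.float64(-36.80000000000001), (np.float32(122.406715), np.float64(52.0), -4, -4, np.float32(151.42297)))
top (np.float64(-0.6771877497738), np.float64(-38.80000000000001), (np.float32(140.00977), np.float64(54.0), -4, -4, np.float32(180.11356)))
start (np.float64(-0.1884955592153878), np.float64(-10.800000000000011), (np.float32(114.37973), np.float64(26.0), -4, -4, np.float32(144.83841)))
(np.float64(-0.32812189937493413), np.float64(-18.80000000000001), (np.float32(139.97127), np.float64(34.0), -4, -4, np.float32(173.84741)))
59.81586528728379 21.515644011609496
62.89397296772176 -68.99849615333173
59.61688490672705 107.7489226559202
```

Request:
{"name": "step_arm", "arguments": {
  "steps": [
    {"claw":0,"x":-0.0054,"y":-0.0056,"z":0,"ax":0,"ay":0,"az":0},
    {"claw":0,"x":-0.0042,"y":-0.0066,"z":0,"ax":0,"ay":0,"az":0},
    {"claw":0,"x":-0.0031,"y":-0.0072,"z":0,"ax":0,"ay":0,"az":0},
    {"claw":0,"x":-0.0015,"y":-0.0061,"z":0,"ax":0,"ay":0,"az":0},
    {"claw":0,"x":-0.0006,"y":-0.0047,"z":0,"ax":0,"ay":0,"az":0}
  ]
}}

```text
time_s: 7.12
position: [463.3, 48.7, 59.4]
tcp_rot: [0.986, 0.168, 0.0, 0.0]
ft_force: [0.4, 1.0, 0.6]
grip_width: 0.5
```

Request:
{"name": "step_arm", "arguments": {
  "steps": [
    {"claw":0,"x":-0.0001,"y":-0.0047,"z":0,"ax":0,"ay":0,"az":0},
    {"claw":0,"x":0.0004,"y":-0.0047,"z":0,"ax":0,"ay":0,"az":0},
    {"claw":0,"x":0.0009,"y":-0.0046,"z":0,"ax":0,"ay":0,"az":0},
    {"claw":0,"x":0.0014,"y":-0.0045,"z":0,"ax":0,"ay":0,"az":0},
    {"claw":0,"x":0.0019,"y":-0.0043,"z":0,"ax":0,"ay":0,"az":0}
  ]
}}

```text
time_s: 7.75
position: [468.0, 26.2, 59.4]
tcp_rot: [0.986, 0.169, -0.0, -0.0]
ft_force: [-0.3, 1.5, 0.9]
grip_width: 0.6
```

```bash
cat >> h.py <<'E'
def hand(d,dbg=None):
    cen=np.array([667.7,89.8,103.]);u=proj(d,[cen])[0]
    g=cv2.cvtColor(d["frame"],cv2.COLOR_RGB2GRAY);H=np.zeros_like(g);cv2.circle(H,tuple(int(round(t)) for t in u),26,255,-1)
    k=8
    x0,y0=int(u[0])-26,int(u[1])-26;c=cv2.resize(g[y0:y0+52,x0:x0+52],None,fx=k,fy=k,interpolation=cv2.INTER_CUBIC);c=cv2.GaussianBlur(c,(0,0),4)
    # rectify to plane: 3 px/mm, +x right, +y up around cen
    N=100;s=3;yy,xx=np.mgrid[0:2*N+1,0:2*N+1]
    P=np.stack([cen[0]+(xx-N)/s*.5*1.0,cen[1]-(yy-N)/s*.5,np.full(xx.shape,103.)],-1).reshape(-1,3)
    N2=50
    P=np.stack([cen[0]+(xx-N)*.55,cen[1]-(yy-N)*.55,np.full(xx.shape,103.)],-1).reshape(-1,3)
    m=proj(d,P).astype(np.float32).reshape(2*N+1,2*N+1,2)
    r=cv2.remap(g,m[...,0].copy(),m[...,1].copy(),cv2.INTER_LINEAR);r=cv2.GaussianBlur(r,(0,0),1.2)
    # disc centre: best match to a bright disc with dark ring
    t=np.zeros((161,161),np.float32);rr=np.hypot(*(np.mgrid[-80:81,-80:81]))*.55
    t[rr<37]=1;t[(rr>39)&(rr<43)]=-1.8
    M=cv2.filter2D(r.astype(np.float32),-1,t);sub=M[85:116,85:116];i=np.unravel_index(sub.argmax(),sub.shape);cy,cx=i[0]+85,i[1]+85
    th=np.arange(0,360,1.);rs=np.arange(9,27,.55);
    U=(cx+rs[:,None]/.55*np.cos(np.radians(th))).astype(np.float32);V=(cy-rs[:,None]/.55*np.sin(np.radians(th))).astype(np.float32)
    p=cv2.remap(r,U,V,cv2.INTER_LINEAR).astype(float).mean(0)
    q=np.median(p)-p;i=q.argmax();idx=(np.arange(i-10,i+11))%360;w=np.clip(q[idx]-q.max()*.4,0,None);a=th[i]+(w*np.arange(-10,11)).sum()/w.sum()
    if dbg: cv2.imwrite(f"pics/{dbg}.png",cv2.resize(r,None,fx=3,fy=3))
    wc=cen[:2]+[(cx-N)*.55,-(cy-N)*.55]
    return "hand %.2f rad centre %s contrast %.0f"%(np.radians((15.2-a+180)%360-180),wc,q.max())
E
python3 - <<'E'
from h import *
for n in("scene","top"):
    d=robot.get_image(n);print(n,hand(d,"hd_"+n))
d=robot.get_image("scene");d["frame"]=cv2.imread("pics/scene0.png")[:,:,::-1];print("start",hand(d))
d=robot.get_image("top");d["frame"]=cv2.imread("pics/top0.png")[:,:,::-1];print(hand(d))
d,s=crop("wrist","w10");print(s["position"],s["ft_force"])
crop("scene","s10",(230,190,200,150))
E
```

```text
scene hand 0.22 rad centre [669.35  86.5 ] contrast 33
top hand 0.37 rad centre [667.15  91.45] contrast 37
start hand -0.29 rad centre [669.35  86.5 ] contrast 32
hand -0.11 rad centre [667.15  91.45] contrast 33
[467.49967118  25.83802638  58.87016518] [ 0.17178168 -0.19568905 -1.02133091]
```

View pics/w10.png

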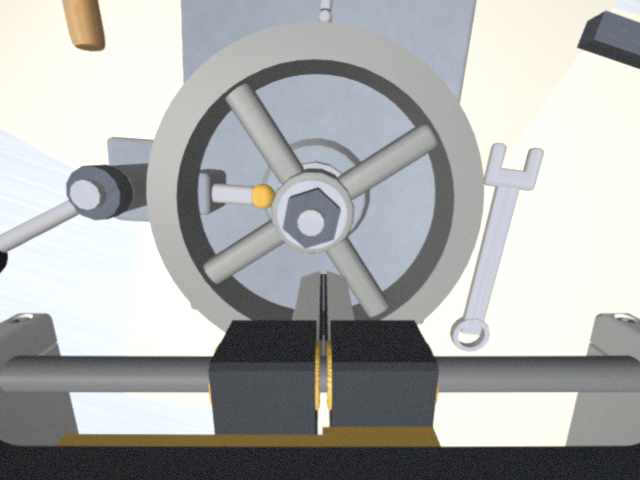

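View pics/s10.png

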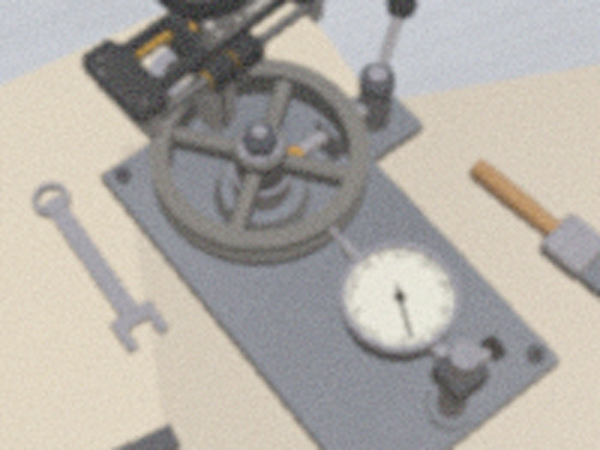

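View pics/hd_scene.png

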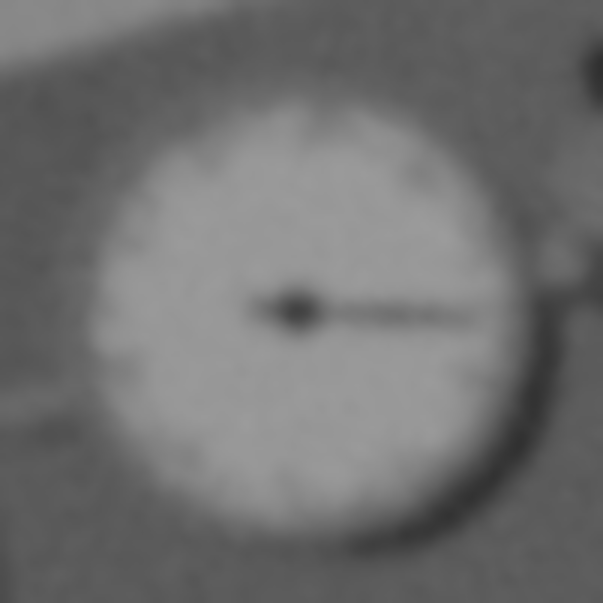

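Request:
{"name": "step_arm", "arguments": {
  "steps": [
    {"claw":0,"x":0.0033,"y":-0.0038,"z":0,"ax":0,"ay":0,"az":0},
    {"claw":0,"x":0.0027,"y":-0.0038,"z":0,"ax":0,"ay":0,"az":0},
    {"claw":0,"x":0.0032,"y":-0.0035,"z":0,"ax":0,"ay":0,"az":0},
    {"claw":0,"x":0.0035,"y":-0.0032,"z":0,"ax":0,"ay":0,"az":0},
    {"claw":0,"x":0.0038,"y":-0.0027,"z":0,"ax":0,"ay":0,"az":0}
  ]
}}

```text
time_s: 8.68
position: [484.7, 9.2, 59.4]
tcp_rot: [0.986, 0.169, -0.0, 0.0]
ft_force: [-0.6, 0.6, 0.8]
grip_width: 0.8
```

Request:
{"name": "step_arm", "arguments": {
  "steps": [
    {"claw":0,"x":0.0041,"y":-0.0024,"z":0,"ax":0,"ay":0,"az":0},
    {"claw":0,"x":0.0043,"y":-0.0019,"z":0,"ax":0,"ay":0,"az":0},
    {"claw":0,"x":0.0045,"y":-0.0015,"z":0,"ax":0,"ay":0,"az":0},
    {"claw":0,"x":0.0046,"y":-0.0009,"z":0,"ax":0,"ay":0,"az":0},
    {"claw":0,"x":0.003,"y":-0.0003,"z":0,"ax":0,"ay":0,"az":0}
  ]
}}

```text
time_s: 9.3
position: [505.3, 2.2, 59.3]
tcp_rot: [0.986, 0.169, 0.0, 0.0]
ft_force: [-0.7, 0.2, 0.1]
grip_width: 0.8
```

```bash
python3 - <<'E'
from h import *
for n in("scene","top"):
    d=robot.get_image(n);print(n,hand(d,"hd11_"+n))
d,s=crop("wrist","w11");print(s["position"],s["ft_force"])
E
```

```text
scene hand 1.73 rad centre [669.35  86.5 ] contrast 35
top hand 1.54 rad centre [667.15  90.9 ] contrast 36
[505.59268436   2.2165043   59.39986044] [-0.22137971  0.30144428 -0.26745447]
```

View pics/w11.png

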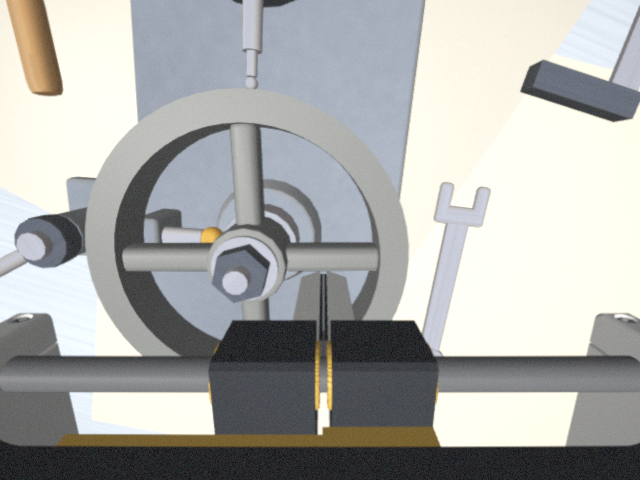

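View pics/hd11_scene.png

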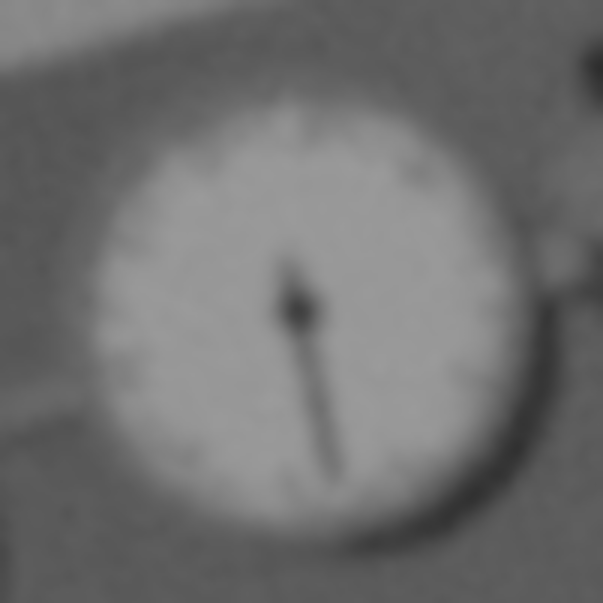

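```bash
python3 - <<'E'
from h import *
w=robot.get_image("wrist");s=robot.sense()
c=np.array([508.5,46.5])
def sp(uv,s,b):
    p=toplane(w,uv,84,s)[:,:2]
    # opposite pair line angle avoids centre error
    v=[np.degrees(np.arctan2(*(q-c)[::-1])) for q in p];print(np.round(v,1))
sp([(246,140),(365,257),(138,257)],s,0)
s2=dict(s);s2["position"]=np.array([467.5,25.84,58.87]);sp([(242,97),(425,139),(214,270),(375,305)],s2,0)
s2["position"]=np.array([478.4,79.8,59.3]);sp([(402,145),(515,256),(290,256)],s2,0)
from scipy.optimize import curve_fit
E
```

```text
[ 17.7 -69.8 108.6]
[  51.3  -38.9  141.6 -128.3]
[ 21.7 -68.9 107.6]
```

Request:
{"name": "step_arm", "arguments": {
  "steps": [
    {"claw":0,"x":0.0025,"y":-0.0004,"z":0,"ax":0,"ay":0,"az":0},
    {"claw":0,"x":0.0025,"y":-0.0002,"z":0,"ax":0,"ay":0,"az":0},
    {"claw":0,"x":0.0025,"y":0.0001,"z":0,"ax":0,"ay":0,"az":0},
    {"claw":0,"x":0.0025,"y":0.0004,"z":0,"ax":0,"ay":0,"az":0},
    {"claw":0,"x":0.0005,"y":0.0001,"z":0,"ax":0,"ay":0,"az":0}
  ]
}}

```text
time_s: 10.12
position: [516.1, 2.4, 59.4]
tcp_rot: [0.986, 0.169, 0.001, 0.0]
ft_force: [-0.3, 0.1, 0.4]
grip_width: 0.4
```

```bash
python3 - <<'E'
from h import *
for n in("scene","top"):
    d=robot.get_image(n);print(n,hand(d,"hd12_"+n))
d,s=crop("wrist","w12");print(s["position"],s["ft_force"])
E
```

```text
scene hand 1.73 rad centre [669.35  86.5 ] contrast 33
top hand 1.53 rad centre [667.15  90.9 ] contrast 36
[515.92200978   2.35799085  59.44277622] [ 0.28362884 -0.03959033  0.33402832]
```

View pics/w12.png

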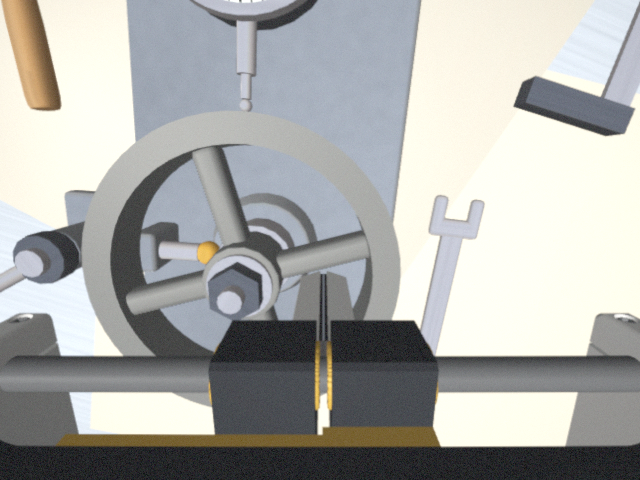

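View pics/hd12_scene.png

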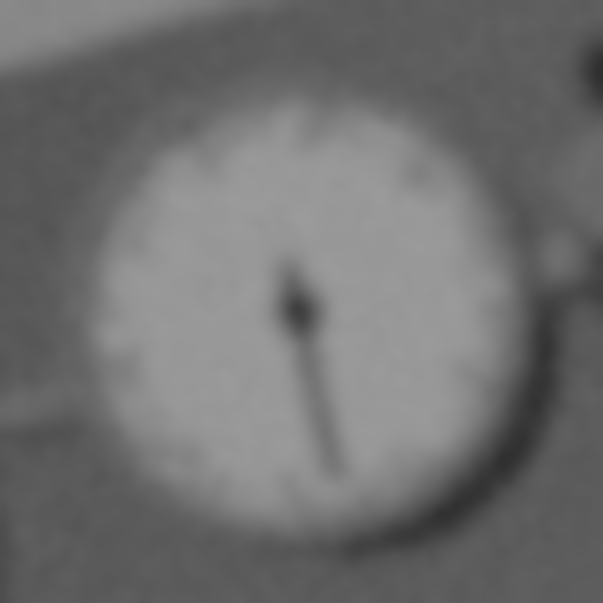

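Request:
{"name": "step_arm", "arguments": {
  "steps": [
    {"claw":0,"x":-0.004,"y":0,"z":0,"ax":0,"ay":0,"az":0},
    {"claw":0,"x":-0.002,"y":0,"z":0.02,"ax":0,"ay":0,"az":0},
    {"claw":0,"x":0,"y":0,"z":0.05,"ax":0,"ay":0,"az":0},
    {"claw":0,"x":0,"y":0,"z":0.05,"ax":0,"ay":0,"az":0},
    {"claw":0,"x":-0.015,"y":0.055,"z":0,"ax":0,"ay":0,"az":0}
  ]
}}

```text
time_s: 10.9
position: [497.9, 55.6, 184.8]
tcp_rot: [0.986, 0.166, 0.005, 0.001]
ft_force: [0.5, 1.7, -0.7]
grip_width: 0.5
```

Request:
{"name": "step_arm", "arguments": {
  "steps": [
    {"claw":0,"x":-0.015,"y":0.057,"z":0,"ax":0,"ay":0,"az":0},
    {"claw":0,"x":-0.015,"y":0.057,"z":0,"ax":0,"ay":0,"az":0},
    {"claw":0,"x":-0.015,"y":0.054,"z":0,"ax":0,"ay":0,"az":0},
    {"claw":0,"x":0,"y":0,"z":-0.03,"ax":0,"ay":0,"az":0},
    {"claw":0,"x":0,"y":0,"z":0,"ax":0,"ay":0,"az":0}
  ]
}}

```text
time_s: 11.52
position: [447.3, 225.4, 147.0]
tcp_rot: [0.986, 0.169, -0.003, 0.001]
ft_force: [0.4, 0.2, -0.7]
grip_width: 0.5
```

```bash
python3 - <<'E'
from h import *
for n in("scene","top"):
    d=robot.get_image(n);print(n,hand(d))
d,s=crop("scene","s13",(270,150,130,110),6,1.5)
p=s["position"];print(p)
for z in(p[2],p[2]+10,95):
    print((proj(d,[[p[0],p[1],z]])[0]-[270,150])*6)
crop("wrist","w13")
E
```

```text
scene hand 1.76 rad centre [669.35  86.5 ] contrast 34
top hand 1.56 rad centre [667.15  91.45] contrast 37
[449.43282235 225.07592246 149.62356438]
[648.49248325 181.45293469]
[650.96368144 165.26765276]
[635.67990068 265.34030713]
```

View pics/s13.png

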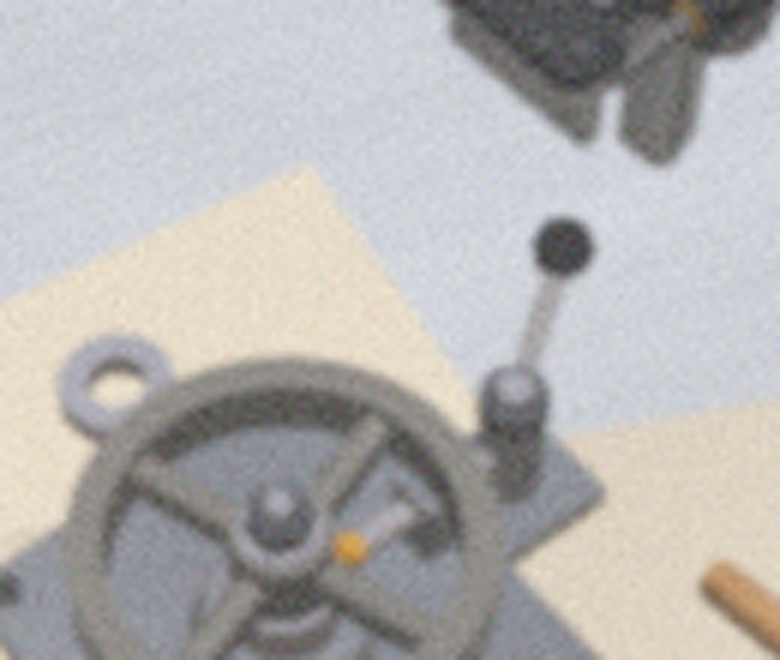

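View pics/w13.png

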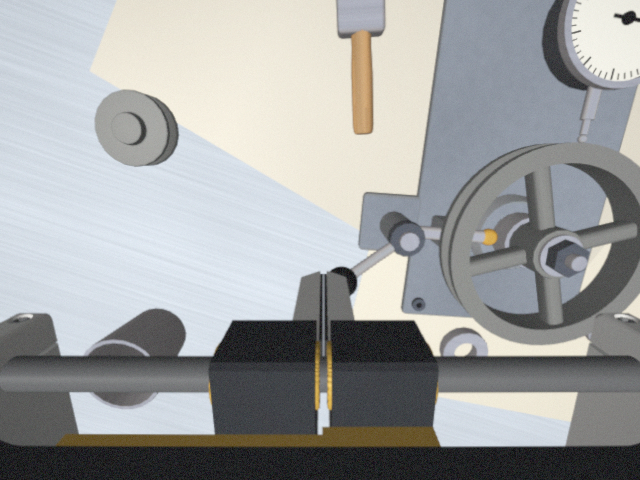

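Request:
{"name": "step_arm", "arguments": {
  "steps": [
    {"claw":0,"x":0.005,"y":0.006,"z":0,"ax":0,"ay":0,"az":0},
    {"claw":0,"x":0,"y":0,"z":-0.03,"ax":0,"ay":0,"az":0},
    {"claw":0,"x":0,"y":0,"z":-0.025,"ax":0,"ay":0,"az":0},
    {"claw":0,"x":0,"y":0,"z":-0.02,"ax":0,"ay":0,"az":0},
    {"claw":0,"x":0,"y":0,"z":0,"ax":0,"ay":0,"az":0}
  ]
}}

```text
time_s: 12.35
position: [453.8, 231.0, 73.0]
tcp_rot: [0.986, 0.168, -0.002, 0.0]
ft_force: [-0.2, 0.0, 0.8]
grip_width: 0.2
```

```bash
python3 - <<'E'
from h import *
d,s=crop("scene","s14",(270,150,130,110),6,1.5);print(s["position"],s["ft_force"])
crop("top","t14",(200,200,130,110),6,1.5)
E
```

```text
[453.75391838 230.95732891  72.95631164] [-0.20519763  0.04982009  0.75246745]
```

View pics/s14.png

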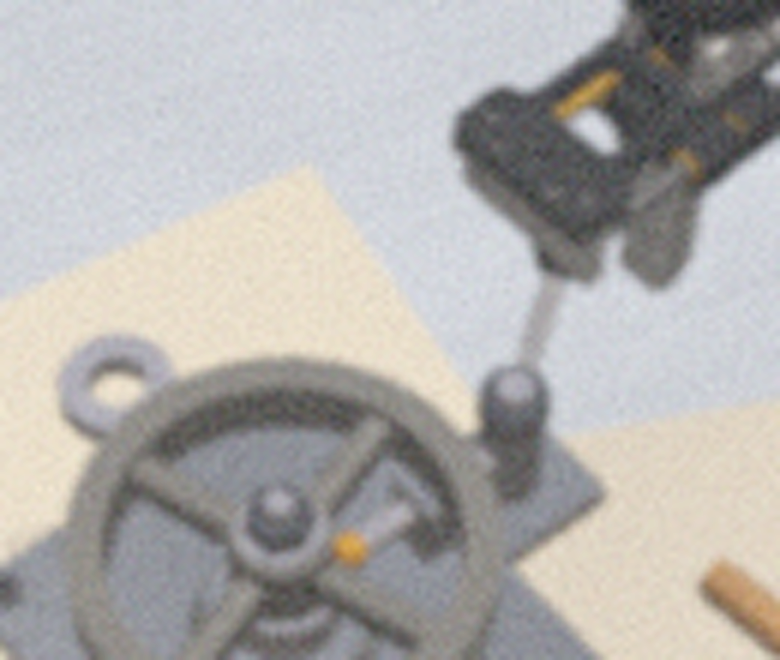

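Request:
{"name": "step_arm", "arguments": {
  "steps": [
    {"claw":0,"x":-0.0083,"y":-0.0115,"z":0,"ax":0,"ay":0,"az":0},
    {"claw":0,"x":-0.005,"y":-0.003,"z":0,"ax":0,"ay":0,"az":0},
    {"claw":0,"x":-0.005,"y":-0.0033,"z":0,"ax":0,"ay":0,"az":0},
    {"claw":0,"x":-0.008,"y":-0.0075,"z":0,"ax":0,"ay":0,"az":0},
    {"claw":0,"x":-0.007,"y":-0.009,"z":0,"ax":0,"ay":0,"az":0}
  ]
}}

```text
time_s: 13.08
position: [421.1, 197.1, 75.0]
tcp_rot: [0.986, 0.169, 0.001, -0.0]
ft_force: [1.9, 1.4, 2.6]
grip_width: 0.5
```

```bash
python3 - <<'E'
from h import *
for n in("scene","top"):
    d=robot.get_image(n);print(n,hand(d))
d,s=crop("scene","s15",(270,150,130,110),6,1.5);print(s["position"],s["ft_force"])
crop("wrist","w15")
E
```

```text
scene hand 1.74 rad centre [669.35  86.5 ] contrast 34
top hand 1.56 rad centre [667.15  90.9 ] contrast 37
[419.66061805 196.40760909  74.4200415 ] [-0.04403545  1.11585038  1.97653897]
```

View pics/w15.png

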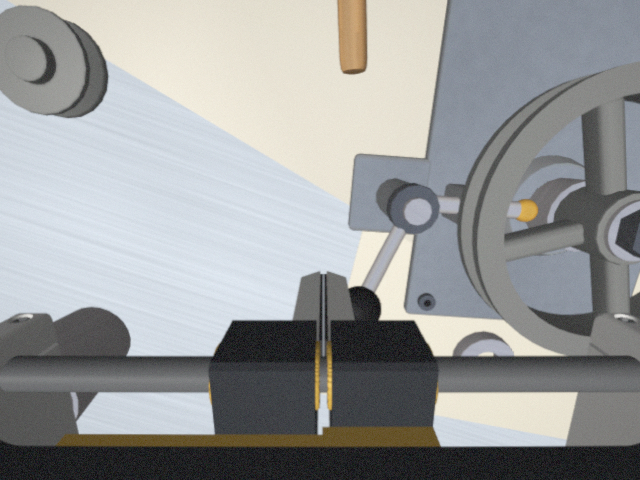

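View pics/s15.png

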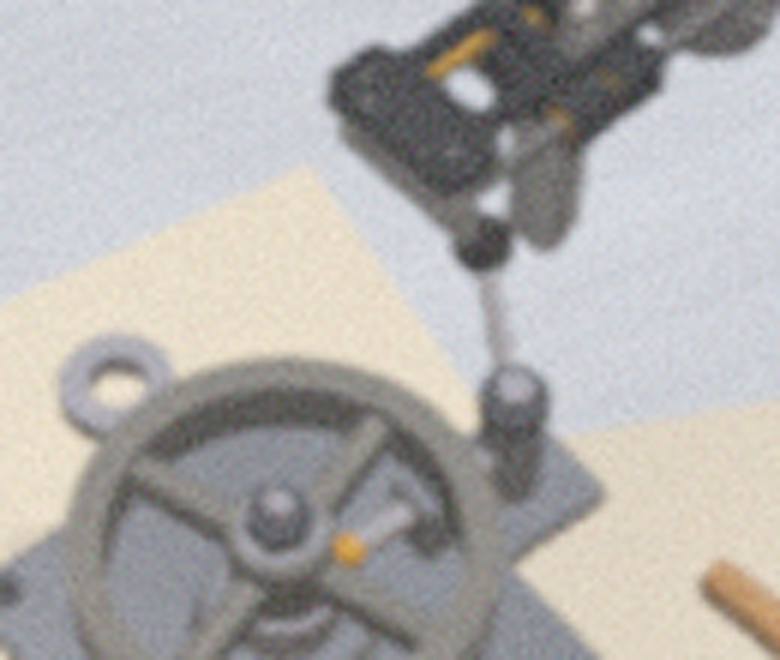

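Request:
{"name": "step_arm", "arguments": {
  "steps": [
    {"claw":0,"x":-0.0035,"y":-0.0068,"z":0,"ax":0,"ay":0,"az":0},
    {"claw":0,"x":-0.0027,"y":-0.0063,"z":0,"ax":0,"ay":0,"az":0},
    {"claw":0,"x":-0.0018,"y":-0.0055,"z":0,"ax":0,"ay":0,"az":0},
    {"claw":0,"x":-0.001,"y":-0.0045,"z":0,"ax":0,"ay":0,"az":0},
    {"claw":0,"x":-0.0006,"y":-0.0034,"z":0,"ax":0,"ay":0,"az":0}
  ]
}}

```text
time_s: 13.9
position: [411.5, 171.3, 74.4]
tcp_rot: [0.986, 0.169, 0.0, -0.001]
ft_force: [1.1, 7.1, 2.5]
grip_width: 0.4
```

```bash
python3 - <<'E'
from h import *
for n in("scene","top"):
    d=robot.get_image(n);print(n,hand(d))
d,s=crop("scene","s16",(270,150,130,110),6,1.5);print(s["position"],s["ft_force"])
fin=[475.5+64*np.cos(np.radians(189)),160.7+64*np.sin(np.radians(189)),95]
print(fin,(proj(d,[fin])[0]-[270,150])*6)
E
```

```text
scene hand 1.73 rad centre [669.35  86.5 ] contrast 33
top hand 1.53 rad centre [667.15  90.9 ] contrast 36
[411.38343549 171.34387822  74.49060468] [-0.70239612  4.45993893  1.49887922]
[np.float64(412.28794620191115), np.float64(150.68819423742522), 95] [430.67463838 254.73068745]
```

View pics/s16.png

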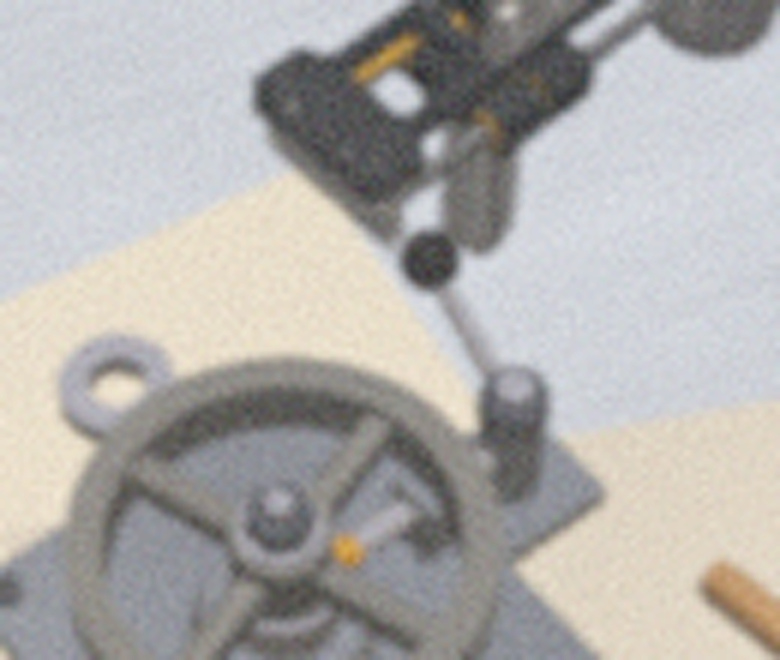

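Request:
{"name": "step_arm", "arguments": {
  "steps": [
    {"claw":0,"x":0,"y":-0.002,"z":0,"ax":0,"ay":0,"az":0},
    {"claw":0,"x":0,"y":-0.002,"z":0,"ax":0,"ay":0,"az":0},
    {"claw":0,"x":0,"y":-0.002,"z":0,"ax":0,"ay":0,"az":0},
    {"claw":0,"x":0,"y":0,"z":0,"ax":0,"ay":0,"az":0},
    {"claw":0,"x":0,"y":0,"z":0,"ax":0,"ay":0,"az":0}
  ]
}}

```text
time_s: 14.68
position: [411.0, 170.3, 75.3]
tcp_rot: [0.986, 0.169, 0.001, -0.006]
ft_force: [-2.1, 16.4, 4.0]
grip_width: 0.3
```

The arm moved only 1 mm while the force rose to 16 N, so the lever is at its stop. Backing off and up.

Request:
{"name": "step_arm", "arguments": {
  "steps": [
    {"claw":0,"x":0,"y":0.008,"z":0,"ax":0,"ay":0,"az":0},
    {"claw":0,"x":0,"y":0.025,"z":0,"ax":0,"ay":0,"az":0},
    {"claw":0,"x":0,"y":0.01,"z":0.05,"ax":0,"ay":0,"az":0},
    {"claw":0,"x":0,"y":0,"z":0.06,"ax":0,"ay":0,"az":0},
    {"claw":0,"x":-0.02,"y":0.02,"z":0.04,"ax":0,"ay":0,"az":0}
  ]
}}

```text
time_s: 15.3
position: [392.3, 226.1, 226.1]
tcp_rot: [0.986, 0.167, 0.0, 0.002]
ft_force: [0.9, -0.1, -1.4]
grip_width: 0.5
```

Request:
{"name": "step_arm", "arguments": {
  "steps": [
    {"claw":0,"x":-0.02,"y":0.02,"z":0.02,"ax":0,"ay":0,"az":0},
    {"claw":0,"x":0,"y":0,"z":0,"ax":0,"ay":0,"az":0},
    {"claw":0,"x":0,"y":0,"z":0,"ax":0,"ay":0,"az":0},
    {"claw":0,"x":0,"y":0,"z":0,"ax":0,"ay":0,"az":0},
    {"claw":0,"x":0,"y":0,"z":0,"ax":0,"ay":0,"az":0}
  ]
}}

```text
time_s: 15.92
position: [371.5, 246.8, 243.1]
tcp_rot: [0.986, 0.168, -0.001, 0.001]
ft_force: [-0.8, 0.8, 0.5]
grip_width: 0.5
```

```bash
python3 - <<'E'
from h import *
for n in("scene","top"):
    d=robot.get_image(n);print(n,hand(d,"hd17_"+n))
d,s=crop("scene","s17",(230,160,190,170),4,1.5);print(s["position"],s["ft_force"],s["time_s"])
for z in (189.3,):
    print((proj(d,[[475.5+64*np.cos(np.radians(z)),160.7+64*np.sin(np.radians(z)),95]])[0]-[230,160])*4)
crop("top","t17")
E
```

```text
scene hand 1.74 rad centre [669.35  86.5 ] contrast 33
top hand 1.56 rad centre [667.15  91.45] contrast 37
[371.59068236 247.12170494 243.62105246] [ 0.19458209 -0.2309095  -0.26279923] 16.025
[446.65405169 130.05629433]
```

View pics/s17.png

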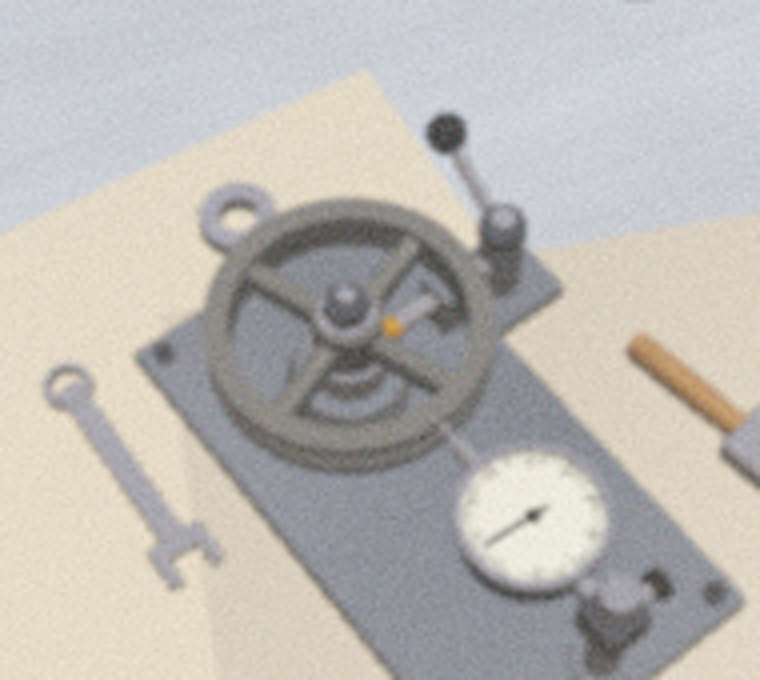

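View pics/t17.png

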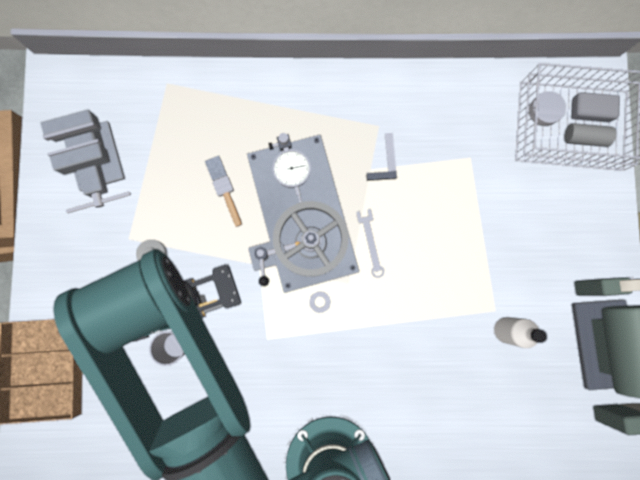

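View pics/hd17_scene.png

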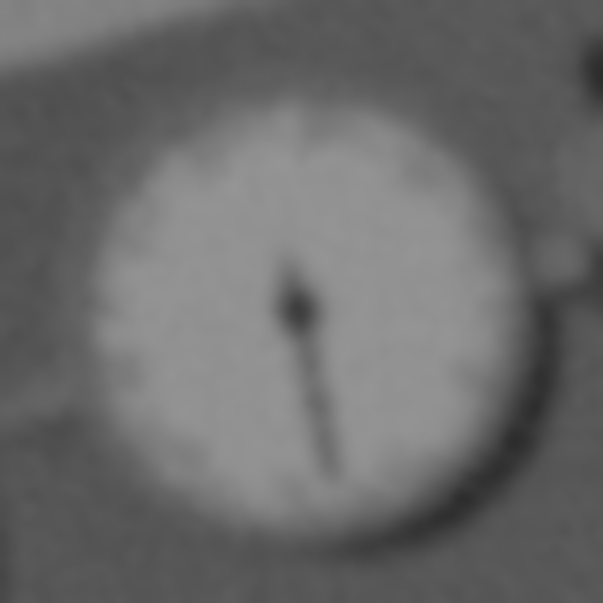

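```bash
python3 -c "
from station import robot
print(robot.sign_off())"
```

```text
the job is handed in; nothing more can be done
None
```

The pulley is stopped with its high spot at the plunger, the clamp lever is fully over, and I have handed the job in. It took about 16 s of the 64 s allowed, and the sign-off gave no verdict.

- **High spot:** I turned the pulley by pushing a spoke with the closed fingers. A small clockwise turn made the hand fall, so I went anticlockwise. It read the same at two positions about 13° apart, either side of the peak. The pulley rests at the second, roughly 6° past the peak.
- **Clamp:** I pushed the ball along its arc until the force rose to 16 N with almost no movement. The ball is where the 1.2 rad stop should put it.
- **Dial reading:** the last checks gave 1.74 rad (scene camera) and 1.56 rad (top camera). They disagree because of errors in locating the dial's centre. Their mean, and a direct reading off the straightened dial picture, give about 1.62–1.65 rad against the 1.55 limit. The hand stayed within about 0.03 rad of this before, during and after clamping.
- **Other things:** nothing is touching the arm, the gauge was never approached, and the other items look unmoved. The arm partly hid the idler and cup in the final top view.
- **Failed first try:** the first sweep passed over a spoke without moving it. The closed fingertips sat about 25 mm higher than the stated 17 mm offset implies, so I lowered the arm and tried again.

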